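Pick the long probe out of the parts tray and clamp it in the check nest

TASK

Take the long, straight-ended metal probe out of the grey parts tray, where it lies close against one of the long walls, and lay it level in the check nest so that its thick body rests in both V-blocks, about centred between them, with its thin stub pointing either way. Then swing the nest's hold-down clamp arm over until its rubber foot rests on the probe. Everything else in the tray stays in the tray, and do not disturb the dropper bottle, the timer and the dish of caps standing around.

Things in the scene. Friction and masses are not known exactly. Their poses are not given: they have to be found in the camera images.
- long_probe: target: aluminium probe, straight cylinder 18 mm in diameter, 95 mm long, square ends, with a thin stub (8 mm diameter, 15 mm long) at +x; 50 to 110 g. Origin on its axis, mid-body; x along the axis. Lies along the tray's left or right long wall, 2 to 5 mm off it: no room for a finger between. It rolls stiffly when pressed from above and drawn sideways.
- tray: grey plastic parts tray, fixed, 240 x 190 mm outside (252 x 201 mm over the rim), 45 mm high; walls and floor 5 mm thick, so 230 x 180 mm inside. Origin at the centre of its underside; x along its long side, y across, z up.
- short_probe: aluminium probe like the target but short: body 18 mm diameter, 45 mm long, same stub. Origin on its axis in the middle of the body. Lies along the other long wall. Stays in the tray.
- needle_probe: aluminium needle probe: body 14 mm diameter, 45 mm long, needle 5 mm thick and 16 mm long at -x, stub 8 mm thick and 15 mm long at +x. Origin on its axis in the middle of the body. Lies in the middle of the tray. Stays in the tray.
- tweezers: steel tweezers, 121 x 13 x 10 mm, long along x, origin at the centre of the underside; lie in the middle of the tray. Stay in the tray.
- cassette: white test cassette, 70 x 22 x 6 mm, long along x, origin at the centre of the underside; lies in the middle of the tray. Stays in the tray.
- cassette_b: a second, equal test cassette, beside the first. Stays in the tray.
- tube: open sample tube lying across the tray near its -x end, 78 mm long (along its y), 14 mm thick, origin at the centre of the underside. Stays in the tray.
- nest: check nest, fixed: base plate 190 x 80 x 10 mm (x -63 to +127 mm) with two dark V-blocks, 10 mm thick in x, centred at x = -32 and +32 mm; 90 degree V's open to the top, vertex 45 mm high, upper edges 69 mm high, 50 mm over all. The 54 mm between the blocks is free down to the base. Origin at the underside below the seat; x along the V's towards the clamp.
- seat (a point): where the middle of the probe's axis comes to lie in the nest: on the nest's x axis line, 58 mm above the nest's underside; x along the V's.
- clamp (a joint): angle of the hold-down clamp arm about a level hinge (rad): 0 = open, leaning 20 degrees back away from the V's (at the start); 0.35 = upright, dead centre; beyond that it falls over slowly by its own weight to about 1.92 = level, rubber foot on an 18 mm probe; 2.04 = end stop with nothing under it. Short of dead centre it falls back open.
- clamp_hinge (a point): middle of the clamp's hinge axis (parallel to the nest's y), 95 mm from the seat along the nest's x and 85 mm above the nest's underside, between two cheeks 31 mm wide over all and 95 mm high.
- clamp_ball (a point): centre of the black ball (24 mm diameter) at the free end of the clamp arm, 94 mm from the hinge. The arm is a steel bar 12 mm wide, 10 mm thick; the foot (16 mm diameter) is 65 mm from the hinge, underneath when closed. The ball or bar can be pushed from behind with closed fingers.
- dropper: brown dropper bottle with white cap, 25 mm diameter, 74 mm high, origin at the centre of its underside. Bystander, not to be disturbed.
- timer: white timer with a black dial, 64 x 64 x 48 mm, origin at the centre of its underside. Bystander, not to be disturbed.
- cap_dish: clear flat dish of spare caps, 90 mm diameter, 14 mm high, origin at the centre of its underside. Bystander, not to be disturbed.
Mind the look-alikes: they are no part of the job. What is shaped like the needle_probe but blue or green is not meant.

How it is judged:
By the outcome, as a careful person would: the job done as asked, in the order asked, and still so for the second after the job is handed in, with the robot touching nothing.
It also fails if it takes over 59 s, if anything falls off the work surface, if the arm or the gripper's body presses on something with over 40 N, if the wrist force passes 120 N, or if a joint passes its speed limit or range.

ROBOT

A 6-joint arm with a two-finger parallel gripper is mounted at the origin on a cart in front of the work surface, level with it; the furniture and walls round the work are solid. World frame = base frame: x ahead of the robot, y to its left, z up, the work surface at z = 0. Lengths are in m, angles in rad, forces in N, time in s.
With the tool pointing down it reaches from about 0.425 to 0.95 m from the base axis. Payload 3.5 kg.
Tool frame: the origin (TCP) lies between the finger pads; the fingertips stand 25 mm ahead of it and the grasp point (between the pads) lies 6 mm ahead of it (tcp_to_tips is the distance from the TCP to the fingertips, in m); z points along the fingers, y is the line along which they close (so a half turn about z gives the same grasp; the last joint's range is limited). The gripper opens to 85 mm and grips with 20 to 120 N. Pads are 22 mm wide; open, the fingers measure 114 mm over their backs; the gripper's body (76 mm by 85 mm) begins 54 mm behind the grasp point. The pads swing forward as they close: fully open they stand 13 mm farther back than shut.
Start: joints at [0.991, 0.286, 1.577, -0, 1.279, -0.15], TCP at [0.281, 0.614, 0.256] pointing down, gripper open.
Joint ranges: [-2.77, 2.77], [-0.9, 2.22], [0.21, 2.48], [-1.53, 4.67], [0.24, 2.81], [-2.84, 2.84]. Speed limits (rad/s): [2.79, 2.79, 3.14, 3.14, 3.14, 3.14].

INTERFACE

Orientations are given as a 3x3 rotation matrix whose columns are the frame's x, y, z axes.
In Python, from station import state, snapshot, finish_job, tcp_to_tips gives the robot as it stands.
- The arm moves only by the tool jog_arm, never from a script. Its arguments are lists of equal length, an entry for each row: "slide": the shift along the world's x, y, z in m, a list of three; "turn": the turn, a rotation vector about the world's x, y, z in rad, a list of three; "grip": the opening, from 0 (shut) to 1 (fully open). In form: {"slide": [[x, y, z], ...], "turn": [[rx, ry, rz], ...], "grip": [grip, ...]}. A call has 1 to 8 rows; each row is the pose to reach, as a shift and turn from the pose commanded when the call began; what a row does not reach only later rows make up. A row lasts 1/8 s, in which the tool goes at most 62.5 mm and 10.7 degrees, less where a joint would pass 70% of its speed; a pose out of reach is approached as far as the arm can. A call with a gripper value outside its range is refused whole. The fingers move at their own pace and stop on an object; "squeeze" is the grip in N (left out, the last holds). Time passes only in rows, so rows that repeat a pose let the fingers close. It gives the time, the measured TCP pose, the force, the opening and the grip force at its end, in the units of the state.
- state(): the state, without advancing time (a new reading comes with each control period).
- snapshot(name): name is "scene" or "top" or "wrist"; returns a dict with "frame" (420x560x3 uint8, blue, green, red), "camera_matrix" (3x3 intrinsics, pixels), "R" (3x3) and "t" (3): a world point X has camera coordinates R X + t; the wrist camera has in their place "hand_eye" (4x4, takes a point from camera to tool coordinates, whose origin is the TCP and whose axes are the flange's). Camera axes: x right, y down, z forward; pixel columns grow to the right and rows downward; lengths in m; the calibration is good to about 2 mm. A picture is of the moment at which its call begins: read the wrist's pose just before it. There is no depth.
- finish_job(): hands the job in; it is judged then, once.
The state is a dict: "time_s": time; "joint_positions": joint angles; "dq": joint speeds; "joint_torque": joint torques, N m; "ee_pos": TCP position; "tool_rot": TCP orientation; "wrist_force": force on the tool from outside, world axes, zero at the start; "moment": the same for the moment, N m; "width": finger opening in m; "gripper_force": force on a finger pad.
Only numpy, scipy, OpenCV 4.12 (cv2) and the standard library are available. Lean on these libraries where they do the work, as an engineer would, in place of code of your own. Each camera call takes 0.05 s, during which the arm holds its last target. There are 200 camera calls.

## Working session

There is one attempt and no reset: what is moved stays moved. The work goes in short steps, Python scripts to look and compute and a tool call to move; the robot and the scene stay as the last step left them, time stands still between calls to the robot, and variables do not carry over. Pictures are saved under pics/ and viewed, at most 10 in all, crops included, and the job is handed in when it is done.

Besides the shell and the picture viewer there is one more tool, called as name(argument=value, ...) on one line, values as JSON. jog_arm: Moves the arm, as the interface text tells. Its arguments: {"type":"object","properties":{"slide":{"type":"array"},"turn":{"type":"array"},"grip":{"type":"array"},"squeeze":{"type":"number"}},"required":["slide","turn","grip"]}

```bash
mkdir -p pics; cat > h.py <<'E'
import numpy as np, cv2
from station import state, snapshot, finish_job, tcp_to_tips
def cam(n):
    s=state(); d=snapshot(n)
    if n=="wrist":
        H=np.array(d["hand_eye"]); T=np.eye(4); T[:3,:3]=np.array(s["tool_rot"]); T[:3,3]=s["ee_pos"]
        C=np.linalg.inv(T@H); d["R"],d["t"]=C[:3,:3],C[:3,3]
    return d
def plane(d,uv,z):
    K,R,t=map(np.array,(d["camera_matrix"],d["R"],d["t"]))
    c=-R.T@t; o=[]
    for u,v in np.atleast_2d(uv):
        r=R.T@np.linalg.inv(K)@[u,v,1.]; o.append(c+r*(z-c[2])/r[2])
    return np.array(o)
def proj(d,X):
    K,R,t=map(np.array,(d["camera_matrix"],d["R"],d["t"]))
    p=(np.atleast_2d(X)@R.T+t)@K.T; return p[:,:2]/p[:,2:]
E
python3 - <<'E'
from h import *
import pickle
o=[]
for n in("top","scene"):
    d=cam(n); pickle.dump(d,open(n+".pkl","wb")); cv2.imwrite(f"pics/{n}0.png",cv2.resize(d["frame"],(800,600),interpolation=cv2.INTER_CUBIC))
    print(n,-np.array(d["R"]).T@d["t"])
print(state(),tcp_to_tips)
E
```

```text
top [ 0.39765582 -0.09037563  1.18848245]
scene [0.17238554 0.44483548 0.81621994]
{'time_s': 0.1, 'joint_positions': array([ 9.91032554e-01,  2.87120424e-01,  1.57804296e+00, -1.86313692e-05,
        1.27857554e+00, -1.50023955e-01]), 'dq': array([ 0.00195638, -0.0017865 , -0.00494425,  0.00097043, -0.00227395,
       -0.00016047]), 'joint_torque': array([ 8.92799399e-04, -4.07296872e+01, -2.93698114e+01, -9.16615477e-05,
        3.39769853e-03, -2.25575505e-06]), 'ee_pos': array([0.28092027, 0.61317183, 0.25504983]), 'tool_rot': array([[-9.09076249e-01,  4.16628162e-01, -1.16085827e-03],
       [ 4.16629669e-01,  9.09074507e-01, -1.80532828e-03],
       [ 3.03156058e-04, -2.12482906e-03, -9.99997697e-01]]), 'wrist_force': array([ 0.9041085 , -0.520871  ,  0.04261099]), 'moment': array([ 0.03259478,  0.03532709, -0.03201504]), 'gripper_force': 0.0, 'width': 0.08569383762997144} 0.025
```

View pics/top0.png

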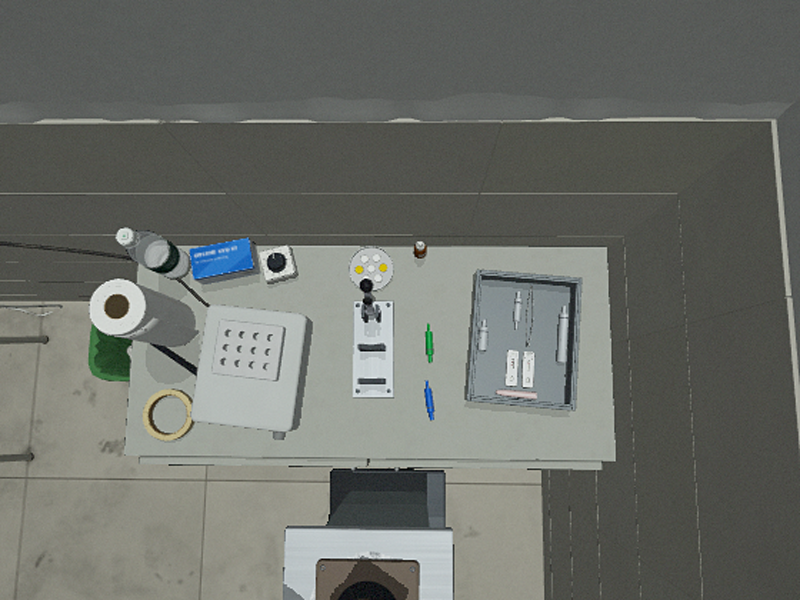

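View pics/scene0.png

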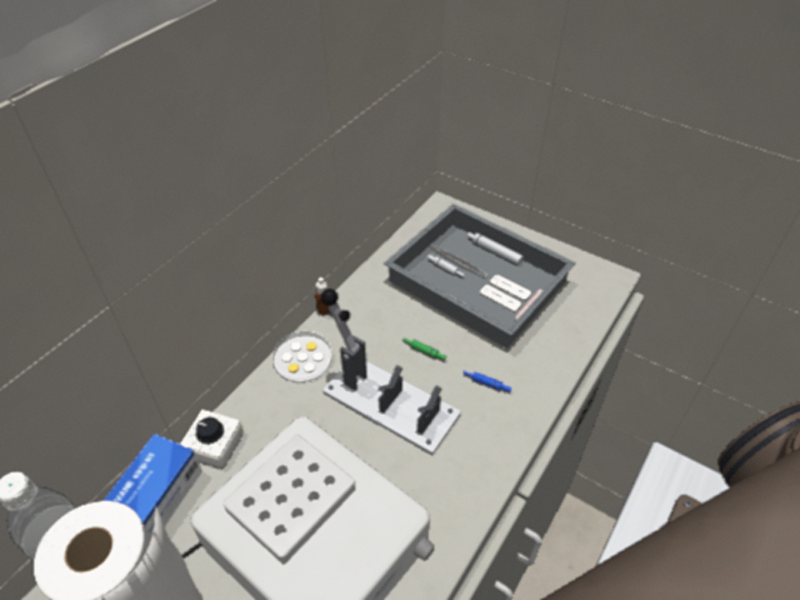

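Top view: the tray is at right, with the long probe along its right (‑y) wall at about (563,335), stub up. The nest plate is at (352–394, 300–398), with the clamp and ball at (366,285). The scene view agrees.

```bash
python3 - <<'E'
from h import *
import pickle
d=pickle.load(open("top.pkl","rb")); f=d["frame"]; g=cv2.cvtColor(f,cv2.COLOR_BGR2GRAY).astype(int)
def roi(a,b,c,e): # in 800-px coords
    m=np.zeros(g.shape,bool); m[int(b/1.4286):int(e/1.4286),int(a/1.4286):int(c/1.4286)]=1; return m
def rect(m,z,name):
    n,l,s,_=cv2.connectedComponentsWithStats(m.astype(np.uint8)); k=1+np.argmax(s[1:,4])
    p=np.argwhere(l==k)[:,::-1].astype(float); w=plane(d,p,z)[:,:2]
    r=cv2.minAreaRect((w*1000).astype(np.float32)); print(name,s[k],"rect mm",r); return w
print(g[235,245:285]); print(g[int(335/1.4286),380:412])
rect(roi(340,292,402,404)&(g>205),.01,"nest")
w=rect(roi(552,300,572,372)&(g>135),.014,"probe")
c=w.mean(0); u,s,v=np.linalg.svd(w-c,full_matrices=False); print(c,v[0],np.ptp((w-c)@v[0]))
c4=np.array([[480,271],[581,278],[577,410],[465,403]])/1.4286
print(plane(d,c4,.045))
cr=f[180:300,320:420]; cv2.imwrite("pics/a.png",np.hstack([cv2.resize(cr,(500,600),interpolation=cv2.INTER_CUBIC),cv2.resize(f[185:285,240:285],(270,600),interpolation=cv2.INTER_CUBIC)]))
E
```

```text
[162 161 165 205 201 202 202 203 201 205 203 202 180 181 183 187 184 185
 207 209 206 205 208 207 207 205 207 209 209 210 132 162 161 164 162 163
 165 161 159 162]
[141 138 136 139 137 141 138 141 140 139  52 125 159 183 199 189 172  85
  42  39  33  55 149 113 132 133 165 165 162 165 163 164]
nest [247 211  28  67 772] rect mm ((488.8907470703125, -2.5825653076171875), (184.3115234375, 75.05657196044922), 0.6630134582519531)
probe [386 209  12  51 419] rect mm ((518.0060424804688, -365.4367980957031), (30.437395095825195, 139.03855895996094), 88.4632568359375)
[ 0.51435359 -0.3638734 ] [-0.99915567  0.04108467] 0.13902441450334643
[[ 0.63587752 -0.21020701  0.045     ]
 [ 0.62297608 -0.40234254  0.045     ]
 [ 0.3742683  -0.38657696  0.045     ]
 [ 0.38506291 -0.17991188  0.045     ]]
```

View pics/a.png

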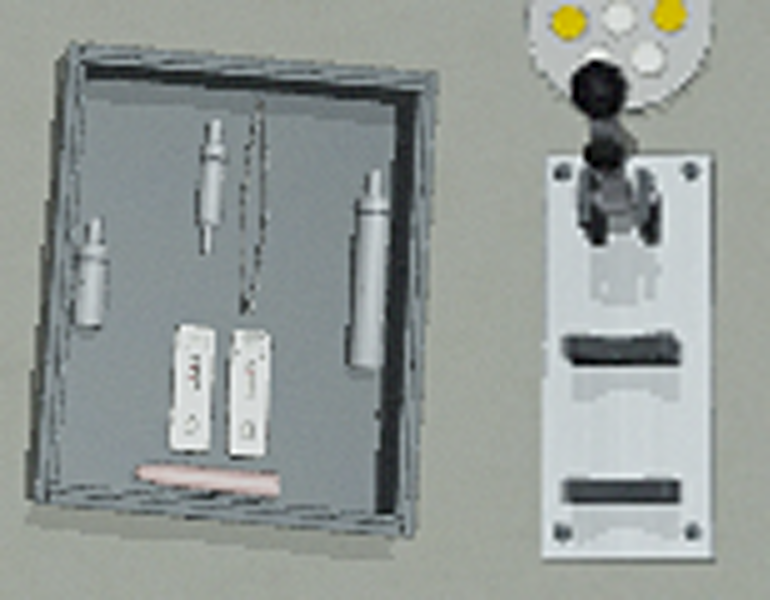

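The close-up shows the long probe's body from crop (364,365) to (373,212), with the stub tip at (375,170). The plate corners are at (544,155), (713,157), (543,558) and (713,556). I'm moving over the tray for a closer wrist view.

jog_arm(slide=[[0.02, -0.055, 0.01], [0.045, -0.11, 0.02], [0.07, -0.165, 0.02], [0.095, -0.22, 0.02], [0.12, -0.275, 0.02], [0.14, -0.33, 0.02], [0.16, -0.39, 0.02], [0.18, -0.45, 0.02]], turn=[[0, 0, 0.1], [0, 0, 0.2], [0, 0, 0.3], [0, 0, 0.37], [0, 0, 0.37], [0, 0, 0.37], [0, 0, 0.37], [0, 0, 0.37]], grip=[1, 0.8, 0.5, 0.3, 0, 0, 0, 0])

```text
time_s: 1.1
ee_pos: [0.4608, 0.1631, 0.276]
tool_rot: [[-0.998, 0.059, -0.0], [0.059, 0.998, 0.0], [0.0, 0.0, -1.0]]
wrist_force: [0.7, 0.2, 0.0]
width: 0.0001
gripper_force: 0.0
```

jog_arm(slide=[[0.01, -0.06, 0], [0.02, -0.12, 0], [0.03, -0.18, 0], [0.04, -0.24, -0.01], [0.04, -0.3, -0.02], [0.04, -0.36, -0.03], [0.04, -0.42, -0.04], [0.04, -0.48, -0.05]], turn=[[0, 0, 0], [0, 0, 0], [0, 0, 0], [0, 0, 0], [0, 0, 0], [0, 0, 0], [0, 0, 0], [0, 0, 0]], grip=[0, 0, 0, 0, 0, 0, 0, 0])

```text
time_s: 2.1
ee_pos: [0.5003, -0.3168, 0.2256]
tool_rot: [[-0.998, 0.06, -0.0], [0.06, 0.998, 0.001], [0.0, 0.001, -1.0]]
wrist_force: [2.0, 0.5, -0.3]
width: -0.0
gripper_force: 0.0
```

```bash
python3 - <<'E'
from h import *
import pickle
d=pickle.load(open("top.pkl","rb"))
p=plane(d,[[392.8,253],[394.6,222.4],[395,214]],.014); print(p, np.degrees(np.arctan2(*(p[2]-p[0])[[1,0]])))
n=plane(d,[[247.3,210.8],[275.5,211.2],[247.2,278],[275.5,277.7]],.01);print(n)
d=cam("wrist"); pickle.dump(d,open("w1.pkl","wb")); s=state(); print(s["time_s"],s["ee_pos"],s["tool_rot"],s["joint_positions"],s["width"])
cv2.imwrite("pics/w1.png",d["frame"])
E
```

```text
[[ 0.46549372 -0.36737417  0.014     ]
 [ 0.55032913 -0.37481119  0.014     ]
 [ 0.57392693 -0.37661964  0.014     ]] -4.873490330135159
[[ 0.58143853  0.03643552  0.01      ]
 [ 0.58070951 -0.0432829   0.01      ]
 [ 0.39375293  0.03280644  0.01      ]
 [ 0.39530631 -0.0453324   0.01      ]]
2.15 [ 0.49908776 -0.32318538  0.22387382] [[-0.99793312  0.06423153 -0.00194706]
 [ 0.06423837  0.99792779 -0.00368145]
 [ 0.00170656 -0.00379892 -0.99999133]] [-0.74363292  0.13944793  1.81009957 -0.00433676  1.19098923 -2.24854407] 5.8909610253974484e-05
```

View pics/w1.png

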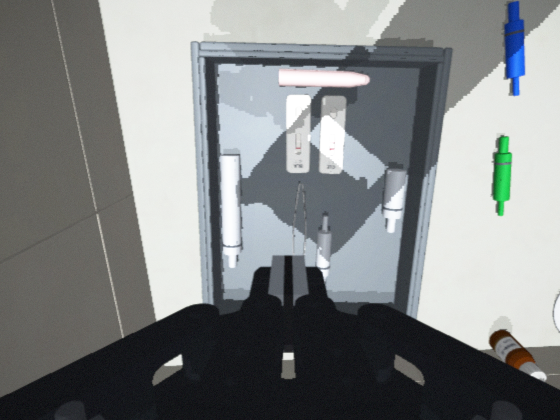

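Wrist view (image up is ‑x, left is ‑y): long probe body at columns 221–241, rows 153–249, stub tip at row 268. The left wall's inner face is near column 216. There is free floor to the right as far as the tweezers at column 298.

```bash
python3 - <<'E'
from h import *
import pickle
d=pickle.load(open("w1.pkl","rb")); g=cv2.cvtColor(d["frame"],cv2.COLOR_BGR2GRAY)
for r in(165,190,215,235): print(r,g[r,192:250])
print("col231",g[145:275,231])
e=[]
for r in range(158,236,4):
    row=g[r,212:252].astype(int); i=np.where(row>190)[0]; e.append([212+i[0],r,212+i[-1]])
e=np.array(e,float)
a=plane(d,np.c_[e[:,0],e[:,1]],.014); b=plane(d,np.c_[e[:,2],e[:,1]],.014); m=(a+b)/2
k=np.polyfit(m[:,0],m[:,1],1); print("axis y=",k,"width",np.abs(a-b)[:,1].mean())
print(plane(d,[[231,153],[231,249],[232,268]],.014))
print("rim left outer/inner top",plane(d,[[193,43],[204,305],[210,65],[216,290]],.045),"tweezers",plane(d,[[294,250],[306,250],[299,182]],.012))
E
```

```text
165 [237 239 237 220 184 172 178 183 190 194 177 154 170 188 194 146  86  62
  54  53  55  55  56  51  57  66  86 107 169 212 231 241 246 251 252 254
 254 254 252 251 250 248 244 237 230 220 191 139 112 176 210 211 211 211
 211 213 212 212]
190 [237 239 238 238 221 188 173 174 176 185 187 147 136 168 187 188 144  82
  59  54  56  58  51  51  51  57  65  88 116 185 222 236 244 249 251 253
 254 253 253 251 250 249 244 212 162 147 138 121  94  74  93 102 104 103
 106 104 104 101]
215 [238 238 240 239 239 236 206 172 173 175 183 186 144 134 171 178 185 165
 103  63  55  50  56  55  58  56  57  70  94 145 204 232 242 247 250 252
 253 254 253 253 251 249 246 240 233 220 207 175 128 147 185 199 200 199
 200 197 201 197]
235 [237 237 238 238 238 238 236 212 177 171 174 180 181 161 153 165 178 177
 152  97  58  52  57  55  53  59  55  62  85 110 165 219 239 246 249 251
 252 253 254 253 251 249 247 242 234 225 208 183 151 153 181 193 195 195
 197 193 196 194]
col231 [213 214 211 208 188 185 183 184 174 118 146 231 251 251 251 251 251 251
 251 251 251 251 251 251 251 251 252 251 252 252 252 251
[... 187 characters left out ...]
 253 253 253 253 253 253 253 253 253 253 253 253
 253 253 253 253 253 253 253 253 253 253 250 166 190 252 253 253 253 253
 253 253 251 251 251 251 252 252 252 252 252 252 252 250 240 193 184 186
 186 186 181 184]
axis y= [-0.05148865 -0.34197388] width 0.022361331674052444
[[ 0.46528982 -0.36640131  0.014     ]
 [ 0.5578615  -0.37585289  0.014     ]
 [ 0.57794785 -0.37690854  0.014     ]]
rim left outer/inner top [[ 0.37806184 -0.38172582  0.045     ]
 [ 0.59967511 -0.40046883  0.045     ]
 [ 0.39429798 -0.37067275  0.045     ]
 [ 0.58509309 -0.38766278  0.045     ]] tweezers [[ 0.56335856 -0.31453752  0.012     ]
 [ 0.56406179 -0.30276284  0.012     ]
 [ 0.4959615  -0.30617529  0.012     ]]
```

jog_arm(slide=[[0.006, -0.024, -0.05], [0.011, -0.048, -0.1], [0.011, -0.048, -0.13], [0.011, -0.048, -0.13]], turn=[[0, 0, -0.02], [0, 0, -0.02], [0, 0, -0.02], [0, 0, -0.02]], grip=[0, 0, 0, 0])

```text
time_s: 2.65
ee_pos: [0.5097, -0.3612, 0.0922]
tool_rot: [[-0.997, 0.08, -0.006], [0.08, 0.997, 0.006], [0.006, 0.005, -1.0]]
wrist_force: [-0.6, 0.5, 0.2]
width: 0.0002
gripper_force: 0.0
```

```bash
python3 - <<'E'
from h import *
d=cam("wrist"); s=state(); print(s["time_s"],s["ee_pos"],s["tool_rot"],s["wrist_force"])
cv2.imwrite("pics/w2.png",d["frame"])
t=s["ee_pos"]+s["tool_rot"]@[0,0,.025]; print("tip px",proj(d,t))
for y in(-.380,-.371,-.362): print(proj(d,[[.50,y,.014],[.54,y,.014]]))
E
```

```text
2.7 [ 0.51103857 -0.36223368  0.09495995] [[-0.99680865  0.07979136 -0.00242035]
 [ 0.07978555  0.99680914  0.00240839]
 [ 0.00260479  0.00220759 -0.99999417]] [ 0.33306342 -0.19014409  0.25384691]
tip px [[286.17545128 281.10580838]]
[[253.13470258 221.68695412]
 [260.17292594 285.8214798 ]]
[[268.95635219 220.44980839]
 [275.22420196 284.68614117]]
[[284.79939878 219.21098956]
 [290.29483554 283.54934237]]
```

View pics/w2.png

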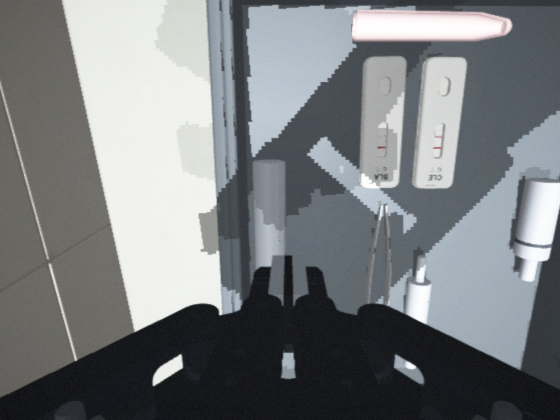

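The probe is centred at column 269, row 220, about 10 mm to the wall side of the fingers, and the tray wall's rim is at column 236. Next I press lightly from above.

jog_arm(slide=[[0.001, -0.004, -0.03], [0.001, -0.004, -0.043], [0.001, -0.004, -0.047], [0.001, -0.004, -0.05], [0.001, -0.004, -0.052]], turn=[[0, 0, 0], [0, 0, 0], [0, 0, 0], [0, 0, 0], [0, 0, 0]], grip=[0, 0, 0, 0, 0])

```text
time_s: 3.32
ee_pos: [0.5135, -0.3681, 0.047]
tool_rot: [[-0.997, 0.079, 0.001], [0.079, 0.997, -0.002], [-0.001, -0.002, -1.0]]
wrist_force: [-4.5, 0.3, 11.6]
width: -0.0001
gripper_force: 6.0
```

jog_arm(slide=[[0, 0.003, -0.002], [0, 0.006, -0.002], [0.001, 0.01, -0.002], [0.001, 0.014, -0.002], [0.001, 0.017, -0.002]], turn=[[0, 0, 0], [0, 0, 0], [0, 0, 0], [0, 0, 0], [0, 0, 0]], grip=[0, 0, 0, 0, 0])

```text
time_s: 3.95
ee_pos: [0.5148, -0.3506, 0.0447]
tool_rot: [[-0.997, 0.08, 0.002], [0.08, 0.997, -0.002], [-0.003, -0.002, -1.0]]
wrist_force: [-0.8, 1.3, 2.7]
width: -0.0003
gripper_force: 1.5
```

jog_arm(slide=[[0, 0, 0.02], [0, 0.02, 0.04], [0, 0.03, 0.045], [0, 0.03, 0.045]], turn=[[0, 0, 0], [0, 0, 0], [0, 0, 0], [0, 0, 0]], grip=[0, 0, 0, 0])

```text
time_s: 4.45
ee_pos: [0.514, -0.3197, 0.088]
tool_rot: [[-0.997, 0.079, 0.001], [0.079, 0.997, -0.001], [-0.001, -0.001, -1.0]]
wrist_force: [0.7, -0.1, -0.3]
width: -0.0001
gripper_force: 0.0
```

```bash
python3 - <<'E'
from h import *
d=cam("wrist"); s=state(); print(s["time_s"],s["ee_pos"],s["wrist_force"])
cv2.imwrite("pics/w3.png",d["frame"])
import pickle; pickle.dump(d,open("w3.pkl","wb"))
for y in(-.371,-.362,-.353): print(proj(d,[[.48,y,.014],[.50,y,.014]]))
E
```

```text
4.5 [ 0.51370526 -0.31985826  0.0873103 ] [-0.00779386 -0.20246629 -0.01576519]
[[188.44342653 184.27679668]
 [193.94488848 219.72515036]]
[[205.01719333 182.99522479]
 [210.07606006 218.51272731]]
[[221.62416069 181.71108566]
 [226.23867137 217.29794125]]
```

View pics/w3.png

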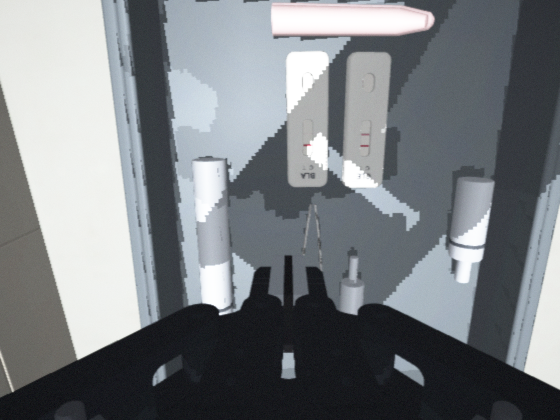

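The probe rolled inward to columns 193–230, so its axis is now about y = -0.3605, 21 mm from the wall. One more stroke.

jog_arm(slide=[[0, -0.025, 0], [0, -0.047, 0], [0, -0.047, -0.02], [0, -0.047, -0.034], [0, -0.047, -0.039], [0, -0.047, -0.042], [0, -0.047, -0.044]], turn=[[0, 0, 0], [0, 0, 0], [0, 0, 0], [0, 0, 0], [0, 0, 0], [0, 0, 0], [0, 0, 0]], grip=[0, 0, 0, 0, 0, 0, 0])

```text
time_s: 5.38
ee_pos: [0.5128, -0.3678, 0.0468]
tool_rot: [[-0.997, 0.077, -0.005], [0.077, 0.997, -0.0], [0.005, -0.001, -1.0]]
wrist_force: [-12.5, 1.8, 25.5]
width: 0.0002
gripper_force: 12.6
```

jog_arm(slide=[[0, 0.004, -0.002], [0.001, 0.008, -0.002], [0.001, 0.012, -0.002], [0.001, 0.016, -0.002], [0.002, 0.02, -0.002], [0.002, 0.024, -0.002], [0.002, 0.028, -0.002], [0.002, 0.031, -0.002]], turn=[[0, 0, 0], [0, 0, 0], [0, 0, 0], [0, 0, 0], [0, 0, 0], [0, 0, 0], [0, 0, 0], [0, 0, 0]], grip=[0, 0, 0, 0, 0, 0, 0, 0])

```text
time_s: 6.38
ee_pos: [0.5168, -0.3364, 0.0451]
tool_rot: [[-0.997, 0.079, 0.001], [0.079, 0.997, -0.001], [-0.001, -0.001, -1.0]]
wrist_force: [-4.0, 4.3, 14.8]
width: 0.0001
gripper_force: 7.4
```

jog_arm(slide=[[0, 0, 0.02], [0, 0.01, 0.045], [0, 0.015, 0.045], [0, 0.015, 0.045]], turn=[[0, 0, 0], [0, 0, 0], [0, 0, 0], [0, 0, 0]], grip=[0, 0, 0.1, 0.3])

```text
time_s: 6.88
ee_pos: [0.5153, -0.3201, 0.0853]
tool_rot: [[-0.997, 0.079, -0.001], [0.079, 0.997, 0.001], [0.001, 0.001, -1.0]]
wrist_force: [0.7, 0.7, -0.1]
width: 0.0252
gripper_force: 0.0
```

```bash
python3 - <<'E'
from h import *
d=cam("wrist"); s=state(); print(s["time_s"],s["ee_pos"],s["width"],s["joint_positions"])
cv2.imwrite("pics/w4.png",d["frame"])
import pickle; pickle.dump(d,open("w4.pkl","wb"))
for y in(-.36,-.35,-.34): print(proj(d,[[.47,y,.014],[.50,y,.014]]))
E
```

```text
6.925 [ 0.51512973 -0.320221    0.0849484 ] 0.02546824062959954 [-7.23260775e-01  3.33072222e-01  1.85837929e+00 -1.34228271e-04
  9.52301017e-01 -2.21468813e+00]
[[205.23220997 162.62902258]
 [212.91597645 217.57357199]]
[[224.24610587 161.12692076]
 [231.15975517 216.18840204]]
[[243.30007993 159.62165276]
 [249.44041396 214.80043195]]
```

View pics/w4.png

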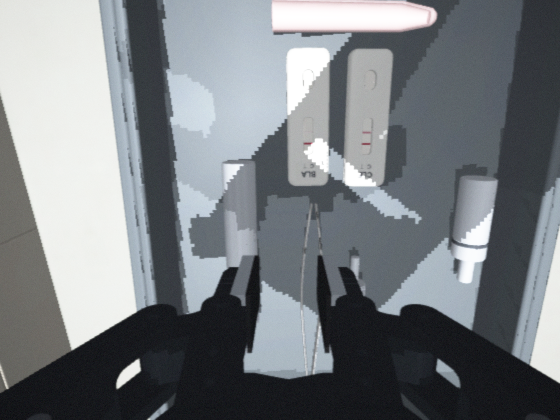

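The probe is now at columns 223–257, axis y ≈ -0.3465 at x ≈ 0.518, with about 36 mm to the wall. Now for the grasp.

jog_arm(slide=[[0.003, -0.0265, 0], [0.003, -0.0265, 0], [0.003, -0.0265, -0.02], [0.003, -0.0265, -0.04], [0.003, -0.0265, -0.05], [0.003, -0.0265, -0.053], [0.003, -0.0265, -0.053]], turn=[[0, 0, 0], [0, 0, 0], [0, 0, 0], [0, 0, 0], [0, 0, 0], [0, 0, 0], [0, 0, 0]], grip=[0.35, 0.35, 0.35, 0.35, 0.35, 0.35, 0.35])

```text
time_s: 7.8
ee_pos: [0.5189, -0.3474, 0.0332]
tool_rot: [[-0.997, 0.08, -0.0], [0.08, 0.997, -0.0], [0.0, -0.0, -1.0]]
wrist_force: [-0.6, 0.4, -0.8]
width: 0.0298
gripper_force: 0.0
```

jog_arm(slide=[[0, 0, 0], [0, 0, 0], [0, 0, 0], [0, 0, 0]], turn=[[0, 0, 0], [0, 0, 0], [0, 0, 0], [0, 0, 0]], grip=[0.1, 0, 0, 0], squeeze=50)

```text
time_s: 8.3
ee_pos: [0.5193, -0.3479, 0.0342]
tool_rot: [[-0.997, 0.08, 0.001], [0.08, 0.997, -0.001], [-0.001, -0.001, -1.0]]
wrist_force: [0.1, 1.1, 3.2]
width: 0.0149
gripper_force: 49.2
```

jog_arm(slide=[[0, 0, 0.006], [0, 0, 0.015], [0, 0, 0.015], [0, 0, 0.015]], turn=[[0, 0, 0], [0, 0, 0], [0, 0, 0], [0, 0, 0]], grip=[0, 0, 0, 0])

```text
time_s: 8.8
ee_pos: [0.5187, -0.3474, 0.0483]
tool_rot: [[-0.997, 0.08, -0.0], [0.08, 0.997, 0.0], [0.0, 0.0, -1.0]]
wrist_force: [-0.1, 0.5, -0.1]
width: 0.0149
gripper_force: 49.0
```

```bash
python3 - <<'E'
from h import *
d=cam("wrist"); s=state(); print(s["time_s"],s["ee_pos"],s["width"],s["gripper_force"],s["wrist_force"],s["moment"])
cv2.imwrite("pics/w5.png",d["frame"])
E
```

```text
8.85 [ 0.51855224 -0.34729248  0.04806444] 0.014661349778041448 48.96065533161163 [-1.57876687  0.06310147 -1.01070386] [ 0.0124799  -0.00157749 -0.01287545]
```

View pics/w5.png

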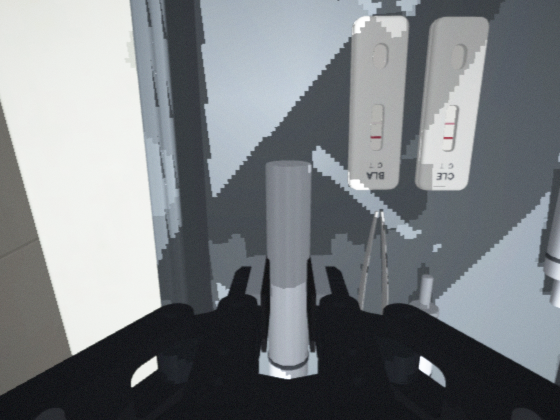

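```bash
python3 - <<'E'
from h import *
d=cam("wrist"); s=state(); print(d["camera_matrix"][0][0],np.array(d["hand_eye"]).round(3).tolist())
p=s["ee_pos"]; u=np.array([.9968,-.08,0]); n=np.array([.08,.9968,0])
for z in(.025,.028,.031):
  for a in(-.0475,.0475):
    c=np.r_[p[:2],z]+a*u; print(z,a,proj(d,[c-.009*n,c+.009*n,c+[0,0,.009]]).round(1).tolist())
g=cv2.cvtColor(d["frame"],cv2.COLOR_BGR2GRAY)
for r in(170,200,230,352,356,360,364): print(r,g[r,252:324])
print(g[150:175,288],g[340:380,288])
E
```

```text
358.6424304908942 [[0.001, -0.963, -0.268, 0.067], [1.0, 0.001, 0.001, -0.0], [-0.0, -0.268, 0.963, -0.116], [0.0, 0.0, 0.0, 1.0]]
0.025 -0.0475 [[265.4, 165.1], [311.7, 165.1], [288.6, 168.6]]
0.025 0.0475 [[268.7, 371.5], [307.8, 371.6], [288.3, 385.9]]
0.028 -0.0475 [[265.0, 166.2], [312.2, 166.3], [288.7, 169.9]]
0.028 0.0475 [[268.3, 376.2], [308.2, 376.2], [288.3, 391.1]]
0.031 -0.0475 [[264.5, 167.4], [312.8, 167.4], [288.7, 171.2]]
0.031 0.0475 [[268.0, 381.0], [308.6, 381.0], [288.3, 396.4]]
170 [ 76  72  78  79  77  76  76  79  74  76  75  79  80  96 111 120 118 121
 124 127 129 131 133 134 138 137 137 134 133 136 136 135 134 137 142 141
 142 140 139 138 139 140 142 138 142 140 142 139 138 136 136 136 133 135
 134 135 177 190 175 125  82  76  77  75  88 151 185 185 184 183 181 183]
200 [ 72  73  76  75  77  79  74  74  75  77  76  77  77  84 103 117 120 118
 124 126 128 130 131 135 139 135 136 137 137 134 135 135 137 142 139 143
 142 141 140 139 139 141 137 139 140 141 140 139 135 135 134 135 134 132
 132 134 128 125 110  88  80  78  73  74  77  75  79  73  74  75  74  73]

[... 1051 characters left out ...]
80 180 175 174 177 175 169 169 170 166 164 161 157 147 111  67
  60  87 150 177 182 183 182 184 182 183 175 137  64  27  25  24  16  19]
364 [ 25  22  19  27  25  25  62 144 179 181 183 183 181 180 182 182 182 196
 190 167 121  78  65  68  62  66  82 120 152 165 170 171 172 174 174 174
 171 173 174 173 170 171 164 161 130 111  88  68  64  62  64  66  78 107
 127 146 171 179 181 182 184 179 185 182 178 121  54  24  22  24  23  25]
[ 80  79  78  80  81  76  81  81  79  84 103 120 122 124 121 124 127 143
 144 144 142 143 144 147 143] [184 186 183 180 187 183 180 181 182 182 184 182 181 182 180 179 179 181
 184 178 182 180 181 181 171 137  73  70  72  86 135 174 178 176 180 209
 251 252 245  99]
```

The probe is held level: end face at row 161, ring at row 360, both matching the projection of a level probe. Lifting it and carrying it to above the nest.

jog_arm(slide=[[0, 0, 0.05], [0, 0, 0.1], [-0.01, 0.02, 0.15], [-0.02, 0.07, 0.18], [-0.03, 0.125, 0.2], [-0.045, 0.18, 0.2], [-0.055, 0.235, 0.2], [-0.063, 0.29, 0.2]], turn=[[0, 0, 0], [0, 0, 0], [0, 0, 0], [0, 0, 0.03], [0, 0, 0.06], [0, 0, 0.093], [0, 0, 0.093], [0, 0, 0.093]], grip=[0, 0, 0, 0, 0, 0, 0, 0])

```text
time_s: 9.9
ee_pos: [0.4549, -0.0558, 0.2482]
tool_rot: [[-1.0, -0.013, 0.0], [-0.013, 1.0, 0.0], [-0.0, 0.0, -1.0]]
wrist_force: [-0.4, 1.1, -1.0]
width: 0.0149
gripper_force: 49.0
```

jog_arm(slide=[[0, 0.035, 0], [0, 0.054, 0], [0, 0.054, 0], [0, 0.054, 0]], turn=[[0, 0, 0], [0, 0, 0], [0, 0, 0], [0, 0, 0]], grip=[0, 0, 0, 0])

```text
time_s: 10.4
ee_pos: [0.4557, -0.004, 0.2482]
tool_rot: [[-1.0, -0.013, -0.0], [-0.013, 1.0, -0.0], [0.0, -0.0, -1.0]]
wrist_force: [0.5, -0.8, -0.6]
width: 0.015
gripper_force: 49.1
```

```bash
python3 - <<'E'
from h import *
import pickle
d=cam("wrist"); s=state(); pickle.dump(d,open("w6.pkl","wb")); print(s["time_s"],s["ee_pos"],s["tool_rot"],s["width"],s["gripper_force"])
f=d["frame"].copy()
O=np.array([.456,-.004,0]); 
P=proj(d,[O+[x,y,z] for x,y,z in((-.063,-.04,.01),(-.063,.04,.01),(-.032,-.025,.069),(-.032,.025,.069),(.032,-.025,.069),(.032,.025,.069))]); print(P.round(1))
cv2.imwrite("pics/w6.png",f)
E
```

```text
10.45 [ 0.45576967 -0.00421642  0.2481965 ] [[-9.99923838e-01 -1.23384879e-02 -2.83445823e-04]
 [-1.23384081e-02  9.99923839e-01 -2.81525903e-04]
 [ 2.86897839e-04 -2.78007191e-04 -9.99999920e-01]] 0.015251352223792277 49.05268728733063
[[247.2 117. ]
 [330.9 118.2]
 [258.3 157.2]
 [319.3 158. ]
 [258.9 231.3]
 [316.5 232.1]]
```

View pics/w6.png

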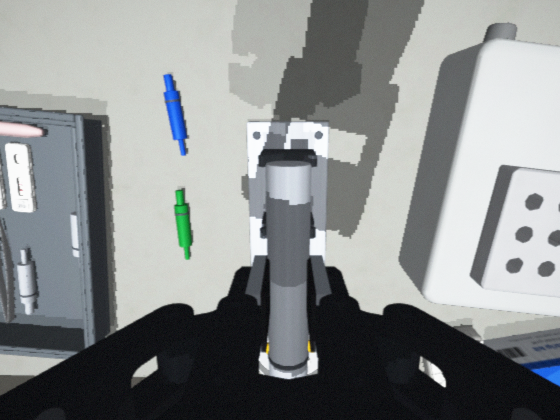

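The nest lies below the held probe: plate front edge at row 121, columns 248–328; near V-block about columns 260–316, rows 150–165. I'll refine this numerically.

```bash
python3 - <<'E'
from h import *
import pickle
d=pickle.load(open("w6.pkl","rb")); g=cv2.cvtColor(d["frame"],cv2.COLOR_BGR2GRAY)
for r in(127,140,152,156,160,164,168): print(r,"L",g[r,242:270],"R",g[r,308:336])
for r in (220,226,232,238): print(r,"L",g[r,245:270],"R",g[r,308:332])
for c in(252,262,264,312,314,322): print(c,g[114:176,c])
E
```

```text
127 L [212 210 213 211 209 236 251 253 253 252 252 252 252 252 253 253 253 253
 252 253 253 253 253 253 253 252 230 166] R [252 252 251 251 251 252 253 252 252 252 252 252 252 251 251 250 252 252
 251 243 208 190 159 123 118 118 117 117]
140 L [212 211 213 209 188 222 249 252 253 252 252 251 251 250 251 251 252 252
 252 252 252 248 244 241 197 123 113 112] R [216 239 240 240 242 243 243 249 251 251 251 251 252 252 252 252 252 253
 252 241 213 203 209 207 210 214 210 212]
152 L [213 212 210 211 211 224 245 252 252 252 252 251 252 252 252 252 252 250
 208  84  40  34  34  39  36  38  36  38] R [ 36  38  35  35  39  40  83 146 236 251 252 252 252 252 252 252 252 253
 250 232 215 211 211 213 213 215 212 214]
156 L [214 212 211 212 212 212 237 250 252 252 252 251 251 252 251 231 137  60
  49  51  49  45  43  47  48  44  47  45] R [ 72  80  85  81  97  91  82  81  94 134 157 160 160 169 232 247 249 249
 246 227 206 209 210 214 212 213 213 215]
160 L [211 212 211 215 212 200 184 240 252 252 252 251 251 251 251 241 168  66
  46  55  52  48  47  49  44  47  51  48] R [ 51  49  48  49  58  52 
[... 2247 characters left out ...]
51 250
 243 241 240 242 240 241 241 241 242 241 242 241 242 241 241 241 231 112
  42  36  39  38  43  64  97 101  95  59  58  48  53  56  57  58  74 129
 156 156 158 159 160 160 161 159]
314 [116 117 120 120 117 113  94  98 143 198 251 253 253 253 252 253 253 252
 241 227 207 191 194 216 240 244 243 244 244 245 249 250 249 249 248 240
 227 134  83  49  48  64  82  85  79  54  49  51  51  49  52  50  83 151
 160 158 157 158 157 157 157 160]
322 [122 116 116 118 115 112  91  99 130 151 159 168 202 251 252 252 251 251
 241 166 131 146 201 235 246 251 252 252 252 252 252 252 252 252 252 252
 252 251 252 252 250 241 232 169 160 159 159 154 156 159 158 160 158 158
 158 159 161 158 158 160 159 161]
```

```bash
python3 - <<'E'
from h import *
import pickle
from scipy.optimize import least_squares as ls
d=pickle.load(open("w6.pkl","rb")); g=cv2.cvtColor(d["frame"],cv2.COLOR_BGR2GRAY)
for c in(261,263,264,311,312,313): print(c,g[205:242,c])
# top.pkl: V-block tops
t=pickle.load(open("top.pkl","rb")); G=cv2.cvtColor(t["frame"],cv2.COLOR_BGR2GRAY)
print(G[238:272,255]); print(G[238:272,264]); 
for r in(242,243,267): print(r,G[r,246:278])
print(proj(t,[[.456+x,-.004+y,.069] for x in(-.037,-.027,.027,.037) for y in(-.025,.025)]).round(1).tolist())
E
```

```text
261 [155 152 155 155 154 154 153 154 153 151 150 150 147 165 228 210 209 197
 203 214 215 203 130  58  51  53  57  62  84  87  90  91 115 201 246 247
 247]
263 [134 134 133 135 154 152 129 108 104  84  77  55  48  46  48  39  39  37
  53  85  88  76  42  40  48  53  53  56  54  58  66  99 109 158 235 247
 247]
264 [114 115 113 126 150 149 110  67  52  41  36  34  32  33  32  35  40  37
  43  59  60  48  36  39  48  50  51  54  53  56  63  88 100 153 241 249
 249]
311 [112 117 114 113 111 114 108  76  59  54  50  47  43  37  38  38  41  43
  43  47  54  46  40  46  53  57  57  55  57  54  57  58  68 146 242 245
 245]
312 [121 136 141 139 143 141 138 128 119  97  81  72  51  45  37  38  40  39
  37  45  57  51  38  40  53  54  51  59  55  51  53  54  72 155 244 246
 246]
313 [140 153 156 155 154 151 153 152 153 143 134 131 119  98  76  74  53  52
  50  64  76  70  45  46  47  49  49  49  49  47  46  52  80 185 245 247
 248]
[204 206 216  73  75  77  59   8 198 184 185 184 184 184 204 203 203 205
 202 204 203 203 204 204 202 204 217  68  76  76  50 197 186 186]
[207 211 179  64  69  73  55  39 201 191 189 190 209 209 207 210 209 209
 210 209 209 211 209 209 209 215 178  67  71  69  44 202 194 192]
242 [164 202 208 208 136  84  63  77  77  75  74  72  70  69  69  68  68  73
  69  69  76  86  69  81 180 209 210 209 210 151 166 163]
243 [163 173 208 206 133  80  62  78  80  77  76  72  81  75  74  72  77  74
  73  72  76  88  74  80 183 211 208 208 210 151 162 163]
267 [162 210 210 208 145  85  69  74  76  76  76  73  72  69  66  71  70  71
  69  71  71  86  68  68 186 212 208 207 211 141 161 161]
[[268.5, 268.6], [249.5, 268.4], [268.6, 264.7], [249.6, 264.6], [268.9, 244.2], [250.0, 244.1], [268.9, 240.4], [250.1, 240.3]]
```

jog_arm(slide=[[0.003, 0, -0.05], [0.003, 0, -0.1], [0.003, 0, -0.14], [0.003, 0, -0.155], [0.003, 0, -0.162], [0.003, 0, -0.166], [0.003, 0, -0.166]], turn=[[0, 0, 0], [0, 0, 0], [0, 0, 0], [0, 0, 0], [0, 0, 0], [0, 0, 0], [0, 0, 0]], grip=[0, 0, 0, 0, 0, 0, 0])

```text
time_s: 11.32
ee_pos: [0.4597, -0.0037, 0.0835]
tool_rot: [[-1.0, -0.013, 0.002], [-0.013, 1.0, -0.001], [-0.002, -0.001, -1.0]]
wrist_force: [-0.2, -0.1, -0.1]
width: 0.0146
gripper_force: 49.1
```

jog_arm(slide=[[0, 0, -0.002], [0, 0, -0.004], [0, 0, -0.005]], turn=[[0, 0, 0], [0, 0, 0], [0, 0, 0]], grip=[0, 0, 0])

```text
time_s: 11.7
ee_pos: [0.4595, -0.0041, 0.0783]
tool_rot: [[-1.0, -0.014, 0.001], [-0.014, 1.0, -0.002], [-0.001, -0.002, -1.0]]
wrist_force: [-2.1, -3.2, 5.7]
width: 0.0151
gripper_force: 49.7
```

jog_arm(slide=[[0, -0.0005, -0.001], [0, -0.0007, -0.002], [0, -0.0007, -0.002]], turn=[[0, 0, 0], [0, 0, 0], [0, 0, 0]], grip=[0, 0, 0])

```text
time_s: 12.08
ee_pos: [0.4597, -0.0045, 0.0778]
tool_rot: [[-1.0, -0.014, 0.0], [-0.014, 1.0, -0.001], [-0.0, -0.001, -1.0]]
wrist_force: [-6.8, -0.1, 14.4]
width: 0.0148
gripper_force: 50.6
```

jog_arm(slide=[[0, 0, 0], [0, 0, 0], [0, 0, 0]], turn=[[0, 0, 0], [0, 0, 0], [0, 0, 0]], grip=[0.2, 0.3, 0.35], squeeze=25)

```text
time_s: 12.45
ee_pos: [0.4584, -0.004, 0.0749]
tool_rot: [[-1.0, -0.013, -0.001], [-0.013, 1.0, 0.0], [0.001, 0.0, -1.0]]
wrist_force: [1.1, -0.3, -0.7]
width: 0.0302
gripper_force: 0.0
```

jog_arm(slide=[[0, 0, 0.01], [0, 0, 0.03], [0, 0, 0.07], [0, 0, 0.12], [0, 0, 0.16], [0, 0, 0.16]], turn=[[0, 0, 0], [0, 0, 0], [0, 0, 0], [0, 0, 0], [0, 0, 0], [0, 0, 0]], grip=[0.35, 0.35, 0.35, 0.3, 0.2, 0])

```text
time_s: 13.2
ee_pos: [0.4609, -0.0046, 0.2401]
tool_rot: [[-1.0, -0.013, 0.009], [-0.013, 1.0, -0.002], [-0.009, -0.002, -1.0]]
wrist_force: [0.8, 0.1, 0.2]
width: 0.0007
gripper_force: 0.0
```

```bash
python3 - <<'E'
from h import *
import pickle
d=cam("wrist"); t=cam("top"); c=cam("scene"); s=state(); pickle.dump((d,t,c),open("p7.pkl","wb")); print(s["time_s"],s["ee_pos"],s["width"],s["wrist_force"],s["joint_positions"])
r=lambda i,k: cv2.resize(i,None,fx=k,fy=k,interpolation=cv2.INTER_CUBIC)
a=r(d["frame"][90:400,190:390],1.9)[:580]; b=r(t["frame"][180:285,235:300],5)[:580]; b=np.vstack([b,np.zeros((580-b.shape[0],b.shape[1],3),np.uint8)]) if b.shape[0]<580 else b
cv2.imwrite("pics/p7.png",np.hstack([a,b]))
print(a.shape,b.shape, "scene ball px guess",proj(c,[[.457+.127,-.003,.173]]),"top",proj(t,[[.457+.127,-.003,.173]]))
E
```

```text
13.35 [ 0.45804491 -0.00399304  0.23436157] 0.00014158969697660996 [-0.60642583  0.84346378 -0.43867078] [-2.30835236e-01 -1.88602912e-01  2.11151624e+00  4.40355325e-05
  1.22047904e+00 -1.81484791e+00]
(580, 380, 3) (580, 325, 3) scene ball px guess [[231.38763685 207.86932483]] top [[256.48077111 199.52545216]]
```

View pics/p7.png

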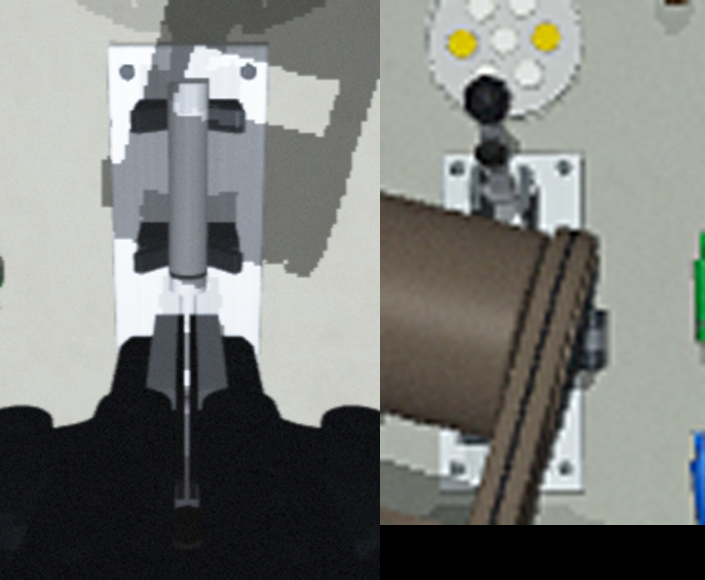

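The left panel shows the probe body at crop rows 80–283, spanning both V-blocks at about rows 115 and 248, so it is seated and roughly centred. In the right panel the ball is at crop (487,100), matching the prediction of (0.584, -0.003, 0.173). Next I go over and behind the ball.

jog_arm(slide=[[0.02, 0, 0.025], [0.07, 0, 0.025], [0.12, 0, 0.025], [0.16, 0, 0.025], [0.18, 0, 0.025], [0.182, 0, 0], [0.182, 0, -0.03], [0.182, 0, -0.055]], turn=[[0, 0, 0], [0, 0, 0], [0, 0, 0], [0, 0, 0], [0, 0, 0], [0, 0, 0], [0, 0, 0], [0, 0, 0]], grip=[0, 0, 0, 0, 0, 0, 0, 0])

```text
time_s: 14.35
ee_pos: [0.6392, -0.0039, 0.1762]
tool_rot: [[-1.0, -0.013, -0.006], [-0.013, 1.0, 0.001], [0.006, 0.001, -1.0]]
wrist_force: [-0.4, 0.4, -0.6]
width: -0.0002
gripper_force: 0.0
```

jog_arm(slide=[[-0.01, 0, 0], [-0.025, 0, 0], [-0.035, 0, 0], [-0.045, 0, 0], [-0.055, 0, 0], [-0.065, 0, 0]], turn=[[0, 0, 0], [0, 0, 0], [0, 0, 0], [0, 0, 0], [0, 0, 0], [0, 0, 0]], grip=[0, 0, 0, 0, 0, 0])

```text
time_s: 15.1
ee_pos: [0.5751, -0.0042, 0.1805]
tool_rot: [[-1.0, -0.013, 0.0], [-0.013, 1.0, -0.0], [-0.0, -0.0, -1.0]]
wrist_force: [-0.4, -0.5, -0.6]
width: 0.0002
gripper_force: 0.2
```

jog_arm(slide=[[-0.008, 0, 0], [-0.016, 0, 0], [-0.024, 0, 0], [-0.032, 0, 0], [-0.04, 0, 0]], turn=[[0, 0, 0], [0, 0, 0], [0, 0, 0], [0, 0, 0], [0, 0, 0]], grip=[0, 0, 0, 0, 0])

```text
time_s: 15.72
ee_pos: [0.5352, -0.0042, 0.1802]
tool_rot: [[-1.0, -0.013, -0.0], [-0.013, 1.0, 0.0], [0.0, 0.0, -1.0]]
wrist_force: [0.3, -0.3, 0.4]
width: 0.0003
gripper_force: 0.0
```

jog_arm(slide=[[0.01, 0, 0.02], [0.02, 0, 0.06], [0.03, -0.05, 0.1], [0.03, -0.1, 0.1], [0.03, -0.15, 0.1], [0.03, -0.2, 0.1], [0.03, -0.25, 0.1], [0.03, -0.3, 0.1]], turn=[[0, 0, 0], [0, 0, 0], [0, 0, 0], [0, 0, 0], [0, 0, 0], [0, 0, 0], [0, 0, 0], [0, 0, 0]], grip=[0, 0, 0, 0, 0, 0, 0, 0])

```text
time_s: 16.73
ee_pos: [0.5653, -0.3056, 0.2803]
tool_rot: [[-1.0, -0.013, 0.0], [-0.013, 1.0, 0.0], [-0.0, 0.0, -1.0]]
wrist_force: [0.9, 0.5, 0.0]
width: -0.0003
gripper_force: 0.0
```

jog_arm(slide=[[0, 0, 0], [0, 0, 0], [0, 0, 0], [0, 0, 0], [0, 0, 0], [0, 0, 0], [0, 0, 0], [0, 0, 0]], turn=[[0, 0, 0], [0, 0, 0], [0, 0, 0], [0, 0, 0], [0, 0, 0], [0, 0, 0], [0, 0, 0], [0, 0, 0]], grip=[0, 0, 0, 0, 0, 0, 0, 0])

```text
time_s: 17.73
ee_pos: [0.5657, -0.3042, 0.2803]
tool_rot: [[-1.0, -0.013, -0.0], [-0.013, 1.0, 0.0], [0.0, 0.0, -1.0]]
wrist_force: [0.0, 0.6, -0.3]
width: -0.0004
gripper_force: 0.0
```

```bash
cat > chk.py <<'E'
from h import *
s=state(); print(s["time_s"],s["ee_pos"],s["wrist_force"])
for n in("top","scene"):
    d=cam(n); g=cv2.cvtColor(d["frame"],cv2.COLOR_BGR2GRAY)
    for th in(-.35,1.0,1.57):
        X=np.array([.552-.094*np.sin(th),-.004,.085+.094*np.cos(th)])
        u,v=proj(d,X)[0].round().astype(int); print(n,th,(u,v),"dark frac",(g[v-3:v+4,u-3:u+4]<50).mean())
    if n=="top":
        m=(g[185:285,240:285]<40).astype(np.uint8); k,l,st,c=cv2.connectedComponentsWithStats(m)
        for i in range(1,k):
            if st[i,4]>12: print(st[i],plane(d,c[i]+[240,185],.085))
E
python3 chk.py
```

```text
17.725 [ 0.56574506 -0.30419517  0.28030407] [ 0.01038204  0.61663457 -0.28987758]
top -0.35 (np.int64(257), np.int64(199)) dark frac 0.0
top 1.0 (np.int64(257), np.int64(246)) dark frac 0.04081632653061224
top 1.57 (np.int64(259), np.int64(253)) dark frac 0.9183673469387755
[15 65  8  8 50] [[ 0.45736527 -0.00352704  0.085     ]]
scene -0.35 (np.int64(232), np.int64(207)) dark frac 0.0
scene 1.0 (np.int64(280), np.int64(245)) dark frac 0.0
scene 1.57 (np.int64(287), np.int64(265)) dark frac 0.8775510204081632
```

The clamp is down, with the ball seen at the level position in both cameras. One last check that the probe is seated and that everything else is unmoved.

```bash
python3 - <<'E'
from h import *
import pickle
d=cam("scene"); o=pickle.load(open("scene.pkl","rb")); t=cam("top"); ot=pickle.load(open("top.pkl","rb"))
def diff(a,b,p): 
    u,v=(np.array(p)/1.4286).astype(int); q=lambda f:f[v-14:v+15,u-14:u+15].astype(int)
    return (np.abs(q(a["frame"])-q(b["frame"])).max(2)>60).mean().round(3)
for n,p in dict(dish=(371,268),dropper=(420,250),timer=(278,263)).items(): print("top",n,diff(t,ot,p))
for n,p in dict(dish=(303,357),dropper=(322,296),timer=(212,436)).items(): print("scene",n,diff(d,o,p))
print(proj(t,[[.457-.0475,-.0045,.058],[.457+.0475,-.0045,.058],[.457+.0625,-.0045,.058]]).round(1).tolist())
g=cv2.cvtColor(t["frame"],cv2.COLOR_BGR2GRAY)
for r in(232,236,238,242,246,260,264,266,268,270,272,274): print(r,g[r,249:270])
E
```

```text
top dish 0.069
top dropper 0.0
top timer 0.0
scene dish 0.0
scene dropper 0.183
scene timer 0.0
[[259.5, 272.2], [260.1, 236.4], [260.2, 230.9]]
232 [216 216 216 215 217 218 194 195 178 191 200 207 104 205 223 199 199 221
 222 220 220]
236 [217 215 216 216 214 219 217 216 178 191 200 206 103 205 224 221 218 220
 221 220 220]
238 [217 216 217 217 216 219 218 189 180 191 201 208  92 165 139 227 220 221
 224 221 220]
242 [220 147  92  73  87  85  84  80 112 117 118 124  66 112  93  75  78  77
  99  73  85]
246 [218 220 224 208 210 215 210 179 183 191 201 207  97 165 119 216 212 213
 216 215 209]
260 [217 218 220 218 217 222 220 191 161 169 182 182 185 142 189 228 223 219
 220 221 222]
264 [222 222 186 190 189 194 229 199 172 189 201 198 180 156 109 181 198 196
 198 199 232]
266 [221 157  94  80  83  85  78  98 178 190 200 198 182 154  76  76  78  82
  97  77  74]
268 [220 152 109  53  57  51  60  82 179 192 198 198 178 152  61  51  52  57
  55  57  75]
270 [221 222 223 201 203 205 201 180 174 191 195 197 179 148 115 214 205 205
 205 206 206]
272 [150 174 190 203 202 204 200 177 155 175 173 173 157 134 108 209 204 202
 203 204 205]
274 [ 96 102 112 205 200 201 200 219 219 202 202 209 207 206 207 226 224 220
 202 202 207]
```

```bash
python3 -c "
from h import *
print(finish_job())"
```

```text
the job is handed in; nothing more can be done
None
```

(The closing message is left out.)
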